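Check a bushing with a go / no-go plug gauge

ROBOT

A 6-joint arm with a two-finger parallel gripper is mounted at the origin on a cart in front of the work surface, level with it; the furniture and walls round the work are solid. World frame = base frame: x ahead of the robot, y to its left, z up, the work surface at z = 0. Lengths are in m, angles in degrees, forces in N, time in s.
With the tool pointing down it reaches from about 0.425 to 0.925 m from the base axis. Payload 12.5 kg.
Tool frame: the origin (TCP) lies at the very end of the fingers, on their centre line; the grasp point (between the pads) lies 19 mm behind it (ctrl.pinch_z is the distance from the TCP to the grasp point, in m); z points along the fingers, y is the line along which they close (so a half turn about z gives the same grasp; the last joint's range is limited). The gripper opens to 85 mm and grips with 20 to 120 N. Pads are 22 mm wide; open, the fingers measure 114 mm over their backs; the gripper's body (76 mm by 85 mm) begins 54 mm behind the grasp point. The pads swing forward as they close: fully open they stand 13 mm farther back than shut.
Start: joints at [66.314, 28.126, 89.318, -0, 62.55, -6.05], TCP at [0.189, 0.596, 0.231] pointing down, gripper open.
Joint ranges: [-177.58, 177.58], [-47.91, 125.51], [2.72, 160], [-65.01, 245.01], [3.68, 167.84], [-153.87, 153.87]. Speed limits (degrees/s): [127.2, 127.2, 159.86, 180, 180, 180].

INTERFACE

Orientations are given as a 3x3 rotation matrix whose columns are the frame's x, y, z axes.
In Python, from bench import ctrl gives the robot as it stands. The module is installed in compiled form; this text tells all that it offers.
- The arm moves only by the shell command python3 -m pendant 'ROWS' [FORCE]. ROWS is JSON, a list of rows, each an object of numbers: "hand": the finger opening in mm, from 0 to 85.4; "tx", "ty", "tz": the shift along the tool's x, y, z in mm; "turn": the turn about the tool's z in rad. A call has 1 to 12 rows; each row is the pose to reach, as a shift and turn from the pose commanded when the call began, along the tool's axes at that moment; what a row does not reach only later rows make up. A row lasts 1/8 s, in which the tool goes at most 62.5 mm and 10.7 degrees, less where a joint would pass 70% of its speed; a pose out of reach is approached as far as the arm can. A call with a gripper value outside its range is refused whole. The fingers move at their own pace and stop on an object; FORCE is the grip in N (left out, the last holds). Time passes only in rows, so rows that repeat a pose let the fingers close. It gives the time, the measured TCP pose, the force, the opening and the grip force at its end, in the units of the state.
- ctrl.get_state(): the state, without advancing time (a new reading comes with each control period).
- ctrl.read_camera(name): name is "side" or "top" or "wrist"; returns a dict with "image" (480x640x3 uint8, red, green, blue), "z_map" (480x640 float32, m along the optical axis (not along the pixel's ray), 0 where there is no reading), "K" (3x3 intrinsics, pixels), "R" (3x3) and "t" (3): a world point X has camera coordinates R X + t. Camera axes: x right, y down, z forward; pixel columns grow to the right and rows downward; lengths in m; the calibration is good to about 2 mm. The wrist camera is an equidistant fisheye: a pixel r from the principal point sees the ray r / f radians off the axis. A picture is of the moment at which its call begins.
- ctrl.close_job(): hands the job in; it is judged then, once.
Trained networks look in a picture, given as the dict that the camera call returned (one of the last four; its "shot" number tells which), for a name from the list of things; names that differ only in an ending like _2 or _b are one class to them, and where a whole thing is asked for, a point or a joint stands for the part that bears it (a point fixed in the world has none). Each returns a list of dicts, best first, with "confidence" (0 to 1); they miss things now and then, are a little off and sometimes report something else, mostly with a low value. They report only what shows in the picture. A call takes as long as a camera call.
- ctrl.spot_in(picture, label): "location" ([x, y, z] in m, in the coordinates of the camera as it stood for that picture, good to about 4 mm: the middle of the surface that is visible of it).
- ctrl.cut_out(picture, label): "region" (480x640 bool, what is visible of it).
- ctrl.mark_of(picture, label): "location" ([x, y, z] in m, in the coordinates of the camera as it stood for that picture, good to about 4 mm: a listed point, or the origin of a listed thing).
The state is a dict: "time_s": time; "qpos": joint angles; "dq": joint speeds; "effort": joint torques, N m; "position": TCP position; "tcp_rot": TCP orientation; "wrist_force": force on the tool from outside, world axes, zero at the start; "ft_torque": the same for the moment, N m; "gripper_width": opening from 0.0 (shut) to 1.0 (fully open); "gripper_force": force on a finger pad.
Only numpy, scipy, OpenCV 4.12 (cv2) and the standard library are available. Lean on these libraries where they do the work, as an engineer would, in place of code of your own. Each camera call takes 0.05 s, during which the arm holds its last target. There are 200 camera calls.

TASK

Check the brass bushing in the green block with the blue-handled plug gauge: push its long go end (green band) fully home into the bore until the handle meets the face, and draw it out. Then press its short no-go end (red band) squarely against the middle of either mouth of the bore with a light, steady push for about a second, to confirm that it will not enter, and lay the gauge back, either way round, in the slot of the wooden rest it came from. Do not force it, and leave the orange-handled gauge lying in its slot.

Things in the scene. Friction and masses are not known exactly. Their poses are not given: they have to be found in the camera images.
- blue_gauge: Blue-handled plug gauge, 120 mm, 0.2 kg, lying along its y, z up. Origin: handle centre, on the axis, 36 mm above the table at the start, in either slot of the rest. Square handle 26 x 26 x 70 mm. Go end at -y (green band): steel, 18 mm diameter, 32 mm long, tip bevelled 2.5 mm. No-go end at +y (red band): steel, 24.5 mm diameter, 18 mm long. Its y starts along the rest's y.
- go_root (a point): On the blue gauge's axis where the go end leaves the handle (the handle's end face), 35 mm from the origin toward -y.
- go_tip (a point): Middle of the tip of the blue gauge's go end, 67 mm from the origin toward -y.
- nogo_tip (a point): Middle of the end face of the blue gauge's no-go end, 53 mm from the origin toward +y.
- bushing_block: Fixed upright housing, green with a brass middle: 72 mm wide (x), 30 mm thick (y), top 101 mm above the table; green foot 90 x 56 x 10 mm. Origin: centre of its underside, z up. A level through bore, 20 mm diameter, mouths bevelled 1.5 mm and ringed dark, runs along y, axis 75 mm above the table. Open both ways; the go end shows 2 mm beyond it when home, the no-go end cannot enter.
- bore_left (a point): Centre of the bore's mouth on the block's +y face (15 mm from the bore's middle).
- bore_right (a point): Centre of the bore's mouth on the block's -y face (15 mm from the bore's middle).
- gauge_rest: Fixed wooden rest: board 140 (x) x 90 (y) x 8 mm; two cross saddles, 8 mm thick, at y = -30 and +30 mm, carry the handles, leaving 52 mm of handle free for fingers between them. Slots along y at x = -40 and +40 mm, about 31 mm wide, 13 mm deep; floor 23 mm, saddle tops 36 mm above the table. Origin: centre of its underside, z up.
- orange_gauge: Orange-handled plug gauge of the same build and handle with thinner ends (13 and 16 mm), about 0.2 kg; lies in the other slot. Origin: centre of the handle. Not to be used or disturbed.

How it is judged:
By the outcome, as a careful person would: the job done as asked, in the order asked, and still so for the second after the job is handed in, with the robot touching nothing.
It also fails if it takes over 64 s, if anything falls off the work surface, if the arm or the gripper's body presses on something with over 40 N, if the wrist force passes 120 N, or if a joint passes its speed limit or range.

## Working session

There is one attempt and no reset: what is moved stays moved. The work goes in short steps, Python scripts to look and compute and a shell command to move; the robot and the scene stay as the last step left them, time stands still between calls to the robot, and variables do not carry over. Pictures are saved under pics/ and viewed, at most 13 in all, crops included, and the job is handed in when it is done.

```bash
mkdir -p pics; cat > h.py <<'E'
import numpy as np, cv2
from bench import ctrl
def world(p,c): return np.array(p['R']).T@(np.array(c)-np.array(p['t']))
def save(p,n): cv2.imwrite('pics/'+n,cv2.cvtColor(p['image'],cv2.COLOR_RGB2BGR))
E
python3 - <<'E'
from h import *
ims=[]
np.set_printoptions(precision=4,suppress=True)
for n in ['top','side']:
    p=ctrl.read_camera(n); save(p,n+'0.png')
    for l in ['blue_gauge','go_root','go_tip','nogo_tip','bushing_block','bore_left','bore_right','gauge_rest','orange_gauge']:
        for d in ctrl.mark_of(p,l)[:2]: print(n,l,round(d['confidence'],2),world(p,d['location']))
s=ctrl.get_state();print(s)
E
```

```text
top blue_gauge 0.81 [0.4328 0.2878 0.0368]
top blue_gauge 0.73 [0.5142 0.2788 0.035 ]
top go_root 0.77 [0.4293 0.2608 0.0356]
top go_tip 0.66 [0.4214 0.2242 0.0323]
top bushing_block 0.76 [0.5061 0.0849 0.0005]
top bore_left 0.71 [0.5149 0.1008 0.0767]
top bore_left 0.64 [0.4763 0.2873 0.0016]
top bore_right 0.75 [0.5045 0.0688 0.0765]
top gauge_rest 0.64 [0.4747 0.2885 0.0032]
top gauge_rest 0.32 [0.4364 0.2897 0.0383]
top orange_gauge 0.82 [0.5159 0.2774 0.0375]
side blue_gauge 0.65 [0.4311 0.2948 0.0357]
side go_root 0.83 [0.4302 0.2585 0.0405]
side go_tip 0.55 [0.4218 0.2288 0.0365]
side nogo_tip 0.58 [0.4404 0.3412 0.0363]
side bushing_block 0.82 [0.5068 0.0878 0.0008]
side bore_left 0.77 [0.5152 0.1018 0.0781]
side bore_right 0.95 [0.5063 0.07   0.0758]
side gauge_rest 0.56 [0.4732 0.2819 0.0031]
side orange_gauge 0.56 [0.5111 0.2762 0.04  ]
{'time_s': 1.0, 'qpos': array([66.3142, 28.1272, 89.3187,  0.0015, 62.5493, -6.0499]), 'dq': array([-0.0704,  0.0289, -0.019 ,  0.0134,  0.1111,  0.0723]), 'effort': array([ -0.0007, -61.8268, -26.1848,  -0.0001,   0.0004,  -0.    ]), 'position': array([0.1893, 0.5957, 0.2313]), 'tcp_rot': array([[-0.953 ,  0.303 ,  0.    ],
       [ 0.303 ,  0.953 ,  0.0001],
       [ 0.    ,  0.0001, -1.    ]]), 'wrist_force': array([ 0.5093, -0.1178,  0.9266]), 'ft_torque': array([-0.0088,  0.0164, -0.0137]), 'gripper_force': 0.0, 'gripper_width': 1.0025764412647904}
```

View pics/top0.png

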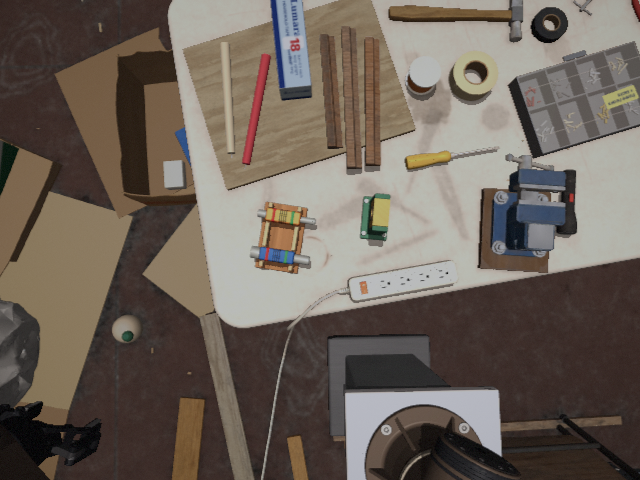

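View pics/side0.png

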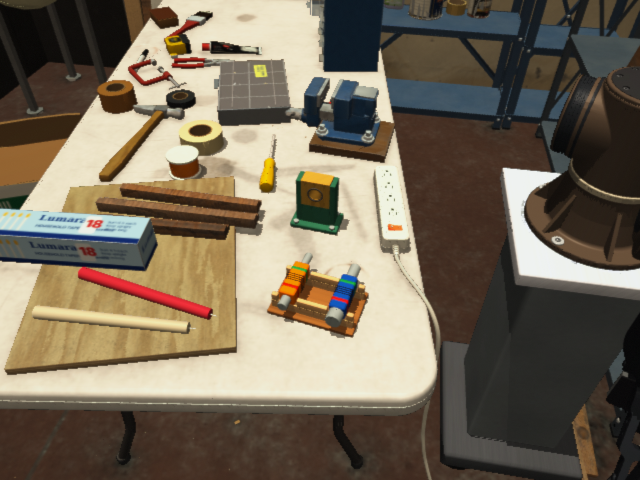

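The top view shows the blue gauge at about (275,255), the orange gauge at (285,215) and the block at (375,217). In the side view the blue gauge is at (343,292), with its go end pointing toward the block. I'll move above the blue gauge and look from close by.

```bash
python3 -m pendant '[{"hand":60,"tx":-50,"ty":-30,"turn":0.18},{"hand":60,"tx":-100,"ty":-65,"turn":0.36},{"hand":60,"tx":-150,"ty":-100,"turn":0.54,"tz":20},{"hand":60,"tx":-200,"ty":-135,"turn":0.72,"tz":40},{"hand":60,"tx":-250,"ty":-165,"turn":0.9,"tz":55},{"hand":60,"tx":-290,"ty":-195,"turn":1.08,"tz":65},{"hand":60,"tx":-315,"ty":-212,"turn":1.26,"tz":71},{"hand":60,"tx":-324,"ty":-218,"turn":1.431,"tz":71},{"hand":60,"tx":-324,"ty":-218,"turn":1.431,"tz":71},{"hand":60,"tx":-324,"ty":-218,"turn":1.431,"tz":71}]'
cat > look.py <<'E'
from h import *
import sys
np.set_printoptions(precision=4,suppress=True)
tag=sys.argv[1]; labels=sys.argv[2].split(',')
for n in sys.argv[3].split(','):
    p=ctrl.read_camera(n); save(p,n+tag+'.png')
    for l in labels:
        for d in ctrl.mark_of(p,l)[:1]: print(n,l,round(d['confidence'],2),world(p,d['location']))
    np.savez('pics/'+n+tag+'.npz',**{k:p[k] for k in ['image','z_map','K','R','t']})
E
python3 look.py 1 blue_gauge,go_root,go_tip,nogo_tip,bushing_block,bore_left,bore_right,gauge_rest,orange_gauge wrist,top,side
```

```text
wrist blue_gauge 0.54 [0.4354 0.2918 0.0369]
wrist go_root 0.7 [0.4251 0.2265 0.0339]
wrist go_tip 0.66 [0.4236 0.2279 0.0354]
wrist orange_gauge 0.9 [0.5156 0.2767 0.0379]
top go_root 0.72 [0.4271 0.261  0.0333]
top go_tip 0.8 [0.421  0.2275 0.0348]
top nogo_tip 0.67 [0.4423 0.3462 0.0343]
top bushing_block 0.7 [0.5072 0.0838 0.0011]
top bore_left 0.59 [0.5142 0.0985 0.0767]
top bore_right 0.86 [0.5055 0.0687 0.0767]
top gauge_rest 0.7 [0.4733 0.2859 0.0035]
top orange_gauge 0.65 [0.5135 0.2793 0.0361]
side blue_gauge 0.56 [0.4358 0.2919 0.0386]
side go_root 0.68 [0.4264 0.2543 0.0378]
side go_tip 0.69 [0.4225 0.2255 0.037 ]
side nogo_tip 0.79 [0.441  0.3428 0.0361]
side bushing_block 0.75 [0.5043 0.0856 0.0016]
side bore_left 0.7 [0.5126 0.1009 0.0754]
side bore_right 0.79 [0.505  0.0712 0.0742]
side gauge_rest 0.92 [0.475  0.2831 0.0039]
side orange_gauge 0.82 [0.5105 0.2763 0.0431]invalid input at $[0]: expected keys hand, tx, ty, tz, turn
```

View pics/wrist1.png

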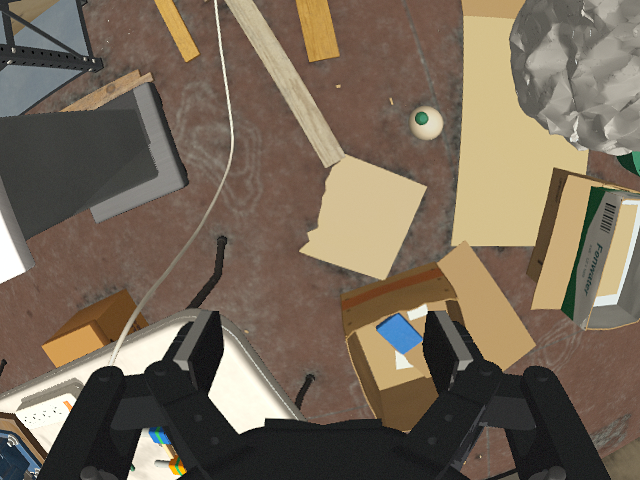

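The wrist picture is from the start pose, because the call was refused: every key is required in each row. I'll resend it with all the keys.

```bash
python3 -m pendant '[{"hand":60,"tx":-50,"ty":-30,"tz":0,"turn":0.18},{"hand":60,"tx":-100,"ty":-65,"tz":0,"turn":0.36},{"hand":60,"tx":-150,"ty":-100,"turn":0.54,"tz":20},{"hand":60,"tx":-200,"ty":-135,"turn":0.72,"tz":40},{"hand":60,"tx":-250,"ty":-165,"turn":0.9,"tz":55},{"hand":60,"tx":-290,"ty":-195,"turn":1.08,"tz":65},{"hand":60,"tx":-315,"ty":-212,"turn":1.26,"tz":71},{"hand":60,"tx":-324,"ty":-218,"turn":1.431,"tz":71},{"hand":60,"tx":-324,"ty":-218,"turn":1.431,"tz":71},{"hand":60,"tx":-324,"ty":-218,"turn":1.431,"tz":71}]'
python3 look.py 2 blue_gauge,go_root,go_tip,nogo_tip,gauge_rest,orange_gauge,bushing_block,bore_left wrist
python3 - <<'E'
from h import *
# block yaw/pose from the top camera depth: block top at z~0.101
d=np.load('pics/top1.npz'); K,R,t=d['K'],d['R'],d['t']
v,u=np.mgrid[:480,:640]; z=d['z_map']
c=np.stack([(u-K[0,2])/K[0,0]*z,(v-K[1,2])/K[1,1]*z,z],-1)
X=(c-t)@R
m=(z>0)&(abs(X[...,0]-.507)<.07)&(abs(X[...,1]-.085)<.06)&(X[...,2]>.09)&(X[...,2]<.11)
P=X[m]; print(m.sum(),P.mean(0),cv2.minAreaRect((P[:,:2]*1000).astype(np.float32)))
E
```

```text
time_s: 3.75
position: [0.4318, 0.2901, 0.1604]
tcp_rot: [[0.163, 0.987, 0.0], [0.987, -0.163, 0.0], [0.0, 0.0, -1.0]]
wrist_force: [-0.2, 0.7, 0.3]
gripper_width: 0.702
gripper_force: 0.0
wrist blue_gauge 0.82 [0.4352 0.2947 0.038 ]
wrist go_root 0.65 [0.4291 0.2584 0.0395]
wrist go_tip 0.63 [0.4264 0.2263 0.0376]
wrist nogo_tip 0.79 [0.4403 0.3479 0.0378]
wrist gauge_rest 0.96 [0.4795 0.2864 0.0012]
wrist bore_left 0.84 [0.5135 0.1051 0.0735]
625 [0.50885943 0.08709534 0.10077966] ((509.6488037109375, 86.755615234375), (30.88816261291504, 71.89252471923828), 83.29273223876953)
```

View pics/wrist2.png

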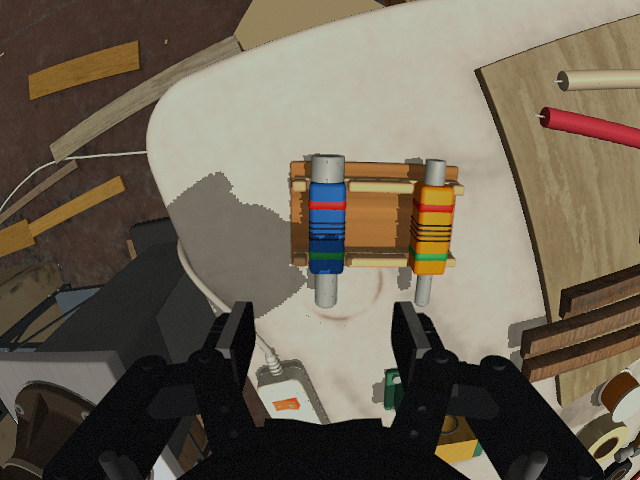

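The wrist view shows the blue gauge at about (327,230), running nearly vertically from its no-go end at the top (row 160) to its go end at the bottom (row 305). The orange gauge is at (433,235). I'll refine the gauge pose from wrist depth.

```bash
cat >> h.py <<'E'
def cloud(d,fish):
    K,R,t,z=d['K'],np.array(d['R']),np.array(d['t']),d['z_map']
    v,u=np.mgrid[:480,:640]; a=(u-K[0,2])/K[0,0]; b=(v-K[1,2])/K[1,1]
    if fish:
        r=np.hypot(a,b)+1e-9; s=np.tan(np.minimum(r,1.5))/r; a,b=a*s,b*s
    return (np.stack([a*z,b*z,z],-1)-t)@R, z>0
def rect(X,m):
    P=(X[m][:,:2]*1000).astype(np.float32); print(m.sum(),X[m].mean(0),cv2.minAreaRect(P))
E
python3 - <<'E'
from h import *
for n,f in (('wrist2',1),('top1',0)):
    d=np.load(f'pics/{n}.npz'); X,ok=cloud(d,f); x,y,z=np.moveaxis(X,-1,0)
    for cx,cy in ((.433,.292),(.5135,.277)):
        near=ok&(abs(x-cx)<.03)&(abs(y-cy)<.08)
        print(n,'handle'); rect(X,near&(abs(z-.049)<.003))
        m=near&(z>.035); P=X[m]; print('all',m.sum()); rect(X,m)
    if f: print('block'); m=ok&(abs(x-.51)<.06)&(abs(y-.085)<.04)&(abs(z-.101)<.004); 
    if f and m.sum()>20: rect(X,m)
    b=d['image'].astype(int); m=ok&(b[...,2]>b[...,0]+50)&(abs(x-.433)<.03)&(abs(y-.292)<.06)&(z>.045); print('blue'); rect(X,m)
E
```

```text
wrist2 handle
3855 [0.4367199  0.30081345 0.04934695] ((434.9739685058594, 289.243896484375), (115.04548645019531, 26.097490310668945), 79.92296600341797)
all 24382
24382 [0.43422584 0.30246498 0.19771103] ((433.0013122558594, 287.1947021484375), (59.9974250793457, 120.98393249511719), 0.005774889141321182)
wrist2 handle
2925 [0.51340468 0.28132266 0.04957322] ((514.6156616210938, 282.46124267578125), (75.63668060302734, 27.004467010498047), 80.4586410522461)
all 13168
13168 [0.49778372 0.28741804 0.17097797] ((513.3059692382812, 272.92108154296875), (119.10236358642578, 59.661685943603516), 89.91075134277344)
block
920 [0.52126117 0.090766   0.1012645 ] ((522.3541259765625, 87.58720397949219), (33.15449523925781, 47.36716842651367), 85.61395263671875)
blue
2296 [0.43612801 0.29639586 0.04964484] ((435.91717529296875, 293.7713623046875), (68.37545776367188, 24.799116134643555), 79.97917175292969)
top1 handle
489 [0.43479452 0.29406514 0.04889071] ((433.1635437011719, 285.6980285644531), (115.9827880859375, 26.65392303466797), 79.84971618652344)
all 776
776 [0.43407778 0.28734984 0.04637441] ((432.6294860839844, 284.7749328613281), (58.664695739746094, 119.56224822998047), 0.7267116904258728)
top1 handle
415 [0.51257997 0.27705594 0.04916147] ((513.7826538085938, 280.99713134765625), (77.59356689453125, 26.7545223236084), 81.0528335571289)
all 688
688 [0.51088014 0.27359781 0.04609544] ((513.9014892578125, 270.2342834472656), (59.26765060424805, 118.00214385986328), 0.5410359501838684)
blue
327 [0.43366656 0.28948467 0.04910636] ((433.9430847167969, 290.5661926269531), (68.80091094970703, 24.414613723754883), 80.04667663574219)
```

```bash
python3 -m pendant '[{"hand":55,"tx":2.5,"ty":2.5,"tz":40,"turn":0.01},{"hand":55,"tx":2.5,"ty":2.5,"tz":80,"turn":0.01},{"hand":55,"tx":2.5,"ty":2.5,"tz":115,"turn":0.01},{"hand":55,"tx":2.5,"ty":2.5,"tz":135,"turn":0.01},{"hand":55,"tx":2.5,"ty":2.5,"tz":142,"turn":0.01},{"hand":55,"tx":2.5,"ty":2.5,"tz":142,"turn":0.01},{"hand":10,"tx":2.5,"ty":2.5,"tz":142,"turn":0.01},{"hand":10,"tx":2.5,"ty":2.5,"tz":142,"turn":0.01},{"hand":10,"tx":2.5,"ty":2.5,"tz":142,"turn":0.01},{"hand":10,"tx":2.5,"ty":2.5,"tz":142,"turn":0.01},{"hand":10,"tx":2.5,"ty":2.5,"tz":142,"turn":0.01},{"hand":10,"tx":2.5,"ty":2.5,"tz":142,"turn":0.01}]' 50
```

```text
time_s: 5.7
position: [0.4354, 0.292, 0.0193]
tcp_rot: [[0.177, 0.984, 0.002], [0.984, -0.177, 0.001], [0.001, 0.001, -1.0]]
wrist_force: [-0.7, -0.7, 6.9]
gripper_width: 0.295
gripper_force: 49.4
```

```bash
python3 -m pendant '[{"hand":10,"tx":2.5,"ty":2.5,"tz":-5,"turn":0},{"hand":10,"tx":0,"ty":0,"tz":-15,"turn":0},{"hand":10,"tx":0,"ty":0,"tz":-40,"turn":0},{"hand":10,"tx":0,"ty":0,"tz":-75,"turn":0},{"hand":10,"tx":0,"ty":5,"tz":-100,"turn":0},{"hand":10,"tx":-15,"ty":25,"tz":-110,"turn":-0.02},{"hand":10,"tx":-35,"ty":50,"tz":-110,"turn":-0.04},{"hand":10,"tx":-60,"ty":78,"tz":-110,"turn":-0.07},{"hand":10,"tx":-73,"ty":95,"tz":-110,"turn":-0.07},{"hand":10,"tx":-77.5,"ty":100,"tz":-110,"turn":-0.07},{"hand":10,"tx":-77.5,"ty":100,"tz":-110,"turn":-0.07},{"hand":10,"tx":-77.5,"ty":100,"tz":-110,"turn":-0.07}]'
python3 look.py 3 blue_gauge,go_root,go_tip,nogo_tip,bushing_block,bore_left,bore_right wrist,top,side
python3 - <<'E'
from h import *
for n,f in (('wrist3',1),('top3',0)):
    d=np.load(f'pics/{n}.npz'); X,ok=cloud(d,f); x,y,z=np.moveaxis(X,-1,0)
    m=ok&(abs(x-.51)<.06)&(abs(y-.085)<.04)&(abs(z-.101)<.005); print(n); rect(X,m)
E
```

```text
time_s: 7.2
position: [0.519, 0.1985, 0.1283]
tcp_rot: [[0.107, 0.994, -0.0], [0.994, -0.107, 0.0], [0.0, -0.0, -1.0]]
wrist_force: [-0.2, -0.1, -1.8]
gripper_width: 0.295
gripper_force: 50.6
wrist blue_gauge 0.9 [0.523  0.1997 0.1465]
wrist go_root 0.56 [0.5144 0.1676 0.1459]
wrist nogo_tip 0.81 [0.522  0.2576 0.1486]
wrist bushing_block 0.74 [0.4771 0.2847 0.0008]
top go_tip 0.16 [0.4759 0.2883 0.007 ]
side blue_gauge 0.68 [0.5202 0.198  0.1475]
side go_root 0.95 [0.5143 0.1623 0.1525]
side go_tip 0.68 [0.5151 0.0992 0.0788]
side nogo_tip 0.93 [0.5209 0.25   0.1451]
side bushing_block 0.71 [0.5052 0.084  0.0021]
side bore_left 0.79 [0.5128 0.1011 0.0762]
side bore_right 0.74 [0.5061 0.0741 0.0746]
wrist3
263 [0.50901823 0.1037625  0.0992373 ] ((509.2738037109375, 103.52680969238281), (3.9621901512145996, 51.07950210571289), 84.74034881591797)
top3
0 [nan nan nan] ((0.0, 0.0), (0.0, 0.0), 0.0)h.py:12: RuntimeWarning: Mean of empty slice.
  P=(X[m][:,:2]*1000).astype(np.float32); print(m.sum(),X[m].mean(0),cv2.minAreaRect(P))
  ret = um.true_divide(
```

View pics/wrist3.png

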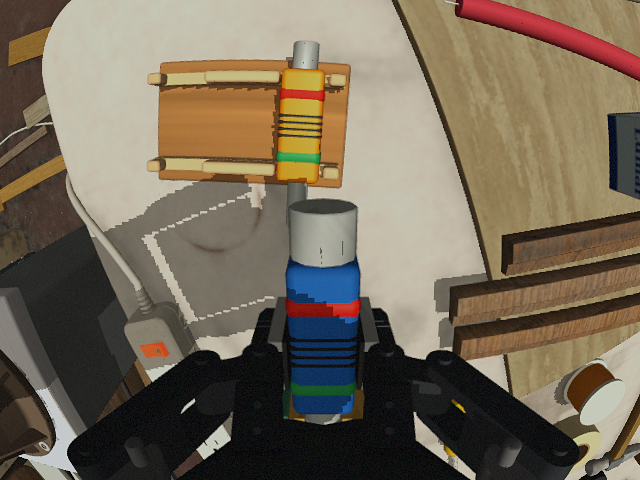

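The wrist view shows the blue gauge held straight in the fingers, from about (322,200) at the no-go end down to (322,415). The bore is hidden behind the gripper. I'll measure the block face and the held gauge with the side camera, so that its calibration error cancels.

```bash
python3 - <<'E'
from h import *
np.set_printoptions(precision=4,suppress=True)
for n in ('side1','side3'):
    d=np.load(f'pics/{n}.npz'); X,ok=cloud(d,0); x,y,z=np.moveaxis(X,-1,0)
    m=ok&(abs(x-.512)<.05)&(abs(y-.101)<.012)&(z>.03)&(z<.095)
    P=X[m]
    for _ in range(4):
        A=np.c_[P[:,0],P[:,2],np.ones(len(P))]; s=np.linalg.lstsq(A,P[:,1],rcond=None)[0]; r=P[:,1]-A@s; P=P[abs(r)<.0015]
    print(n,len(P),'y=ax+bz+c',s,'yaw',np.degrees(np.arctan(s[0])))
    R=np.array(d['R']);t=d['t'];print('cam pos',-R.T@t)
    F=ok&(abs(y-(s[0]*x+s[1]*z+s[2]))<.003)&(abs(x-.512)<.06)&(z>.012)&(z<.11)
    Q=X[F]; print('face x',np.percentile(Q[:,0],[.5,99.5]),'z top',np.percentile(Q[:,2],99.5))
    # hole: project pixel rays on the face plane, those deeper than plane
    C=-R.T@t; N=np.array([-s[0],1,-s[1]]); D=X-C; k=(s[2]-N@C)/(D@N); Y=C+D*k[...,None]
    hole=ok&(abs(Y[...,0]-.512)<.02)&(abs(Y[...,2]-.075)<.02)&(k<.995)
    H=Y[hole]; print('hole',len(H),H.mean(0),np.ptp(H,0), (H.max(0)+H.min(0))/2)
# held gauge in side3
img=d['image'].astype(int)
m=ok&(abs(x-.52)<.06)&(abs(y-.198)<.09)&(z>.125)&(z<.17)
bl=m&(img[...,2]>img[...,0]+50); rect(X,bl); print('blue z',np.percentile(X[bl][:,2],[2,50,98]))
crop=d['image'][150:320,230:400]; cv2.imwrite('pics/c3.png',cv2.resize(crop[...,::-1],None,fx=3.5,fy=3.5,interpolation=cv2.INTER_NEAREST))
E
```

```text
side1 667 y=ax+bz+c [-0.0948 -0.0033  0.1502] yaw -5.4127576942491835
cam pos [0.3895 0.8204 0.6438]
face x [0.4757 0.5469] z top 0.1034363008934525
hole 61 [0.5113 0.1014 0.0776] [0.0182 0.0017 0.0166] [0.5113 0.1015 0.0773]
side3 325 y=ax+bz+c [-0.0441  0.0198  0.124 ] yaw -2.524765554483638
cam pos [0.3895 0.8204 0.6438]
face x [0.4755 0.5391] z top 0.10226254522474663
hole 14 [0.5046 0.1032 0.0764] [0.0053 0.0006 0.023 ] [0.5047 0.1031 0.0722]
264 [0.5206 0.2079 0.1586] ((524.8464965820312, 200.4636993408203), (28.706342697143555, 69.98286437988281), 6.145604610443115)
blue z [0.1547 0.1588 0.1608]<stdin>:14: RuntimeWarning: divide by zero encountered in divide
<stdin>:14: RuntimeWarning: invalid value encountered in multiply
```

View pics/c3.png

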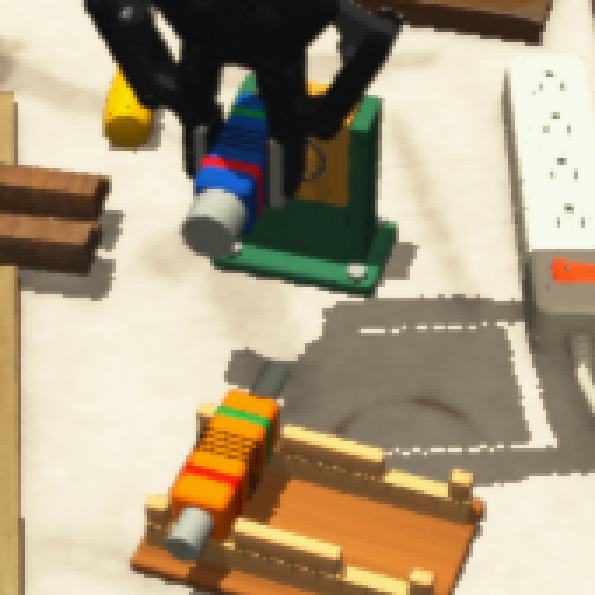

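The side crop shows the held gauge at about (225,190) in front of the block, with the dark bore ring at (315,158) partly hidden by the finger. Bore mouth estimate: (0.5112, 0.1015), yaw about -5.8°. I'll lower the gauge to bore height.

```bash
python3 -m pendant '[{"hand":10,"tx":5,"ty":1,"tz":15,"turn":-0.005},{"hand":10,"tx":5,"ty":2,"tz":40,"turn":-0.005},{"hand":10,"tx":5,"ty":2,"tz":60,"turn":-0.005},{"hand":10,"tx":5,"ty":2,"tz":70,"turn":-0.005},{"hand":10,"tx":5,"ty":2,"tz":70,"turn":-0.005},{"hand":10,"tx":5,"ty":2,"tz":70,"turn":-0.005}]'
python3 look.py 4 blue_gauge,go_root,go_tip,nogo_tip,bore_left,bore_right wrist,side
python3 - <<'E'
from h import *
np.set_printoptions(precision=4,suppress=True)
for n,f in (('side4',0),('wrist4',1)):
    d=np.load(f'pics/{n}.npz'); X,ok=cloud(d,f); x,y,z=np.moveaxis(X,-1,0)
    img=d['image'].astype(int)
    bl=ok&(abs(x-.521)<.05)&(abs(y-.203)<.06)&(z>.083)&(z<.096)&(img[...,2]>img[...,0]+40)
    print(n); rect(X,bl); print('blue z',np.percentile(X[bl][:,2],[2,50,98]))
crop=np.load('pics/side4.npz')['image'][150:320,230:400]; cv2.imwrite('pics/c4.png',cv2.resize(crop[...,::-1],None,fx=3.5,fy=3.5,interpolation=cv2.INTER_NEAREST))
E
```

```text
time_s: 9.15
position: [0.5225, 0.2027, 0.0588]
tcp_rot: [[0.103, 0.995, 0.001], [0.995, -0.103, 0.0], [0.0, 0.001, -1.0]]
wrist_force: [0.2, 0.1, -2.6]
gripper_width: 0.291
gripper_force: 50.5
wrist blue_gauge 0.77 [0.5242 0.2039 0.0752]
wrist go_root 0.86 [0.5207 0.168  0.0801]
wrist nogo_tip 0.56 [0.5257 0.26   0.0789]
side blue_gauge 0.65 [0.522  0.201  0.0768]
side go_root 0.63 [0.516  0.1693 0.0763]
side go_tip 0.92 [0.5118 0.1367 0.0775]
side nogo_tip 0.87 [0.5257 0.253  0.0788]
side bore_left 0.78 [0.5125 0.1031 0.0765]
side bore_right 0.69 [0.5093 0.2775 0.039 ]
side4
295 [0.5234 0.2111 0.0891] ((523.1964111328125, 203.24411010742188), (70.92733001708984, 25.667856216430664), 87.9930191040039)
blue z [0.086  0.0891 0.0913]
wrist4
7436 [0.5237 0.211  0.089 ] ((523.0245971679688, 204.53671264648438), (70.01789855957031, 25.861427307128906), 84.16160583496094)
blue z [0.0865 0.0891 0.0903]
```

View pics/c4.png

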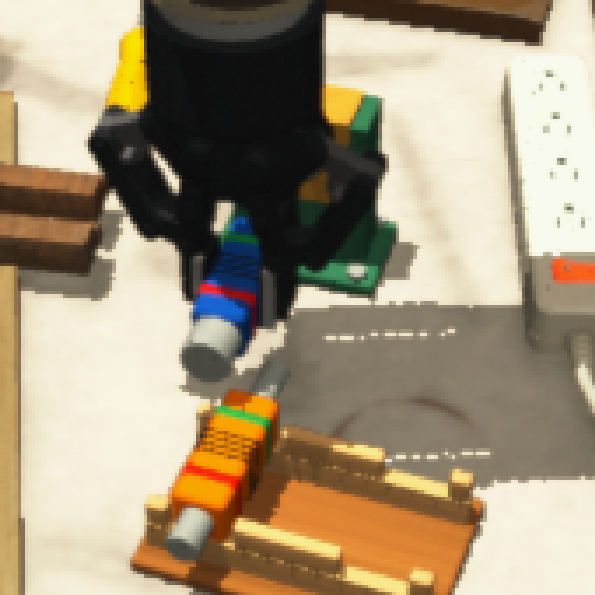

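The side crop shows the gauge at (215,345) to (240,225), in line with the block. The offset is about 1–1.5 mm. I'll correct it and bring the tip to the mouth.

```bash
python3 -m pendant '[{"hand":10,"tx":-8,"ty":-1.2,"tz":0.3,"turn":0},{"hand":10,"tx":-18,"ty":-1.2,"tz":0.3,"turn":0},{"hand":10,"tx":-26,"ty":-1.2,"tz":0.3,"turn":0},{"hand":10,"tx":-31,"ty":-1.2,"tz":0.3,"turn":0},{"hand":10,"tx":-34,"ty":-1.2,"tz":0.3,"turn":0},{"hand":10,"tx":-37,"ty":-1.2,"tz":0.3,"turn":0},{"hand":10,"tx":-39,"ty":-1.2,"tz":0.3,"turn":0},{"hand":10,"tx":-39,"ty":-1.2,"tz":0.3,"turn":0}]'; python3 -c "
from h import *
s=ctrl.get_state();print(s['wrist_force'],s['ft_torque'])"
```

```text
time_s: 10.85
position: [0.5173, 0.1639, 0.0581]
tcp_rot: [[0.103, 0.995, 0.001], [0.995, -0.103, 0.0], [0.0, 0.001, -1.0]]
wrist_force: [1.4, -1.7, -1.3]
gripper_width: 0.295
gripper_force: 50.6
[ 1.44314002 -1.6979081  -1.28542681] [-0.20431304 -0.27446743  0.14385598]
```

```bash
python3 -m pendant '[{"hand":10,"tx":-2,"ty":0,"tz":0,"turn":0},{"hand":10,"tx":-4,"ty":0,"tz":0,"turn":0},{"hand":10,"tx":-6,"ty":0,"tz":0,"turn":0},{"hand":10,"tx":-8,"ty":0,"tz":0,"turn":0},{"hand":10,"tx":-8,"ty":0,"tz":0,"turn":0}]'; python3 -c "
from h import *
s=ctrl.get_state();print(s['wrist_force'],s['ft_torque'])"
```

```text
time_s: 11.48
position: [0.5164, 0.1557, 0.0581]
tcp_rot: [[0.103, 0.995, 0.001], [0.995, -0.103, 0.0], [0.0, 0.001, -1.0]]
wrist_force: [4.2, 0.2, -1.1]
gripper_width: 0.297
gripper_force: 50.7
[ 4.18874544  0.21109785 -1.09052724] [-0.04764812 -0.65460813  0.25536884]
```

It has entered, with a slight side load toward +x. I'll shift by +0.8 mm and continue.

```bash
python3 -m pendant '[{"hand":10,"tx":0,"ty":0.8,"tz":0,"turn":0},{"hand":10,"tx":-3,"ty":0.8,"tz":0,"turn":0},{"hand":10,"tx":-6,"ty":0.8,"tz":0,"turn":0},{"hand":10,"tx":-9,"ty":0.8,"tz":0,"turn":0},{"hand":10,"tx":-12,"ty":0.8,"tz":0,"turn":0},{"hand":10,"tx":-12,"ty":0.8,"tz":0,"turn":0}]'; python3 -c "
from h import *
s=ctrl.get_state();print(s['wrist_force'],s['ft_torque'])"; python3 look.py 5 go_root,bore_left,go_tip,blue_gauge side,wrist
python3 - <<'E'
from h import *
for n,f in (('side5',0),('wrist5',1)):
    d=np.load(f'pics/{n}.npz'); X,ok=cloud(d,f); x,y,z=np.moveaxis(X,-1,0)
    img=d['image'].astype(int)
    bl=ok&(abs(x-.516)<.05)&(abs(y-.144)<.06)&(z>.083)&(z<.096)&(img[...,2]>img[...,0]+40)
    print(n); rect(X,bl)
E
```

```text
time_s: 12.22
position: [0.5155, 0.1436, 0.0579]
tcp_rot: [[0.103, 0.995, -0.001], [0.995, -0.103, -0.0], [-0.0, -0.001, -1.0]]
wrist_force: [-0.4, 1.0, -2.1]
gripper_width: 0.298
gripper_force: 50.6
[-0.37388476  1.04546371 -2.08076366] [-0.03674056 -0.04818606  0.02169463]
side go_root 0.85 [0.5123 0.1109 0.0783]
side bore_left 0.97 [0.5112 0.1035 0.0746]
side go_tip 0.96 [0.505  0.082  0.0758]
side blue_gauge 0.79 [0.5154 0.1461 0.0756]
wrist go_root 0.9 [0.5104 0.1111 0.0781]
wrist bore_left 0.4 [0.5116 0.1106 0.0762]
wrist blue_gauge 0.78 [0.5186 0.1425 0.0744]
side5
251 [0.51667304 0.15199833 0.08837573] ((514.4498291015625, 145.49972534179688), (68.99915313720703, 25.853500366210938), 83.11111450195312)
wrist5
7379 [0.51691743 0.15230929 0.08817755] ((516.2269897460938, 145.62831115722656), (70.16258239746094, 25.666446685791016), 84.12516784667969)
```

```bash
python3 -m pendant '[{"hand":10,"tx":-2,"ty":0,"tz":0,"turn":0},{"hand":10,"tx":-4,"ty":0,"tz":0,"turn":0},{"hand":10,"tx":-6,"ty":0,"tz":0,"turn":0},{"hand":10,"tx":-7,"ty":0,"tz":0,"turn":0},{"hand":10,"tx":-7.5,"ty":0,"tz":0,"turn":0},{"hand":10,"tx":-7.5,"ty":0,"tz":0,"turn":0}]'
python3 -m pendant '[{"hand":10,"tx":-0.7,"ty":0,"tz":0,"turn":0},{"hand":10,"tx":-0.7,"ty":0,"tz":0,"turn":0}]'
```

```text
time_s: 13.48
position: [0.5151, 0.137, 0.058]
tcp_rot: [[0.103, 0.995, 0.001], [0.995, -0.103, 0.001], [0.001, 0.0, -1.0]]
wrist_force: [0.5, 6.9, -3.6]
gripper_width: 0.299
gripper_force: 50.5
time_s: 13.72
position: [0.5151, 0.137, 0.0581]
tcp_rot: [[0.104, 0.995, 0.001], [0.995, -0.104, 0.002], [0.002, 0.001, -1.0]]
wrist_force: [0.2, 13.2, -3.2]
gripper_width: 0.296
gripper_force: 50.4
```

```bash
python3 -m pendant '[{"hand":10,"tx":-0.6,"ty":0,"tz":0,"turn":0},{"hand":10,"tx":-0.6,"ty":0,"tz":0,"turn":0},{"hand":10,"tx":-0.6,"ty":0,"tz":0,"turn":0}]'
python3 look.py 6 go_root,bore_left,blue_gauge side,wrist
python3 - <<'E'
from h import *
print(ctrl.get_state()['wrist_force'])
for n,f in (('side6',0),('wrist6',1)):
    d=np.load(f'pics/{n}.npz'); X,ok=cloud(d,f); x,y,z=np.moveaxis(X,-1,0)
    img=d['image'].astype(int)
    bl=ok&(abs(x-.516)<.05)&(abs(y-.144)<.06)&(z>.083)&(z<.096)&(img[...,2]>img[...,0]+40)
    print(n); rect(X,bl)
c=np.load('pics/side6.npz')['image'][150:270,240:400]; cv2.imwrite('pics/c6.png',cv2.resize(c[...,::-1],None,fx=4,fy=4,interpolation=cv2.INTER_NEAREST))
E
```

```text
time_s: 14.1
position: [0.5151, 0.1369, 0.0581]
tcp_rot: [[0.104, 0.995, 0.001], [0.995, -0.104, 0.002], [0.002, 0.001, -1.0]]
wrist_force: [1.1, 18.1, -3.1]
gripper_width: 0.296
gripper_force: 50.4
side go_root 0.91 [0.5104 0.1    0.0749]
side bore_left 0.91 [0.5147 0.1029 0.0746]
side blue_gauge 0.96 [0.5122 0.1406 0.0791]
wrist go_root 0.96 [0.5092 0.1002 0.0757]
wrist blue_gauge 0.94 [0.5148 0.1364 0.0739]
[ 0.27797272 18.46114929 -3.57191615]
side6
251 [0.51616836 0.14518246 0.08866296] ((514.2274169921875, 138.3677215576172), (70.89312744140625, 25.025484085083008), 83.40498352050781)
wrist6
7367 [0.51642135 0.14517438 0.08835421] ((515.650390625, 138.46542358398438), (70.82209777832031, 25.634479522705078), 83.93415069580078)
```

View pics/c6.png

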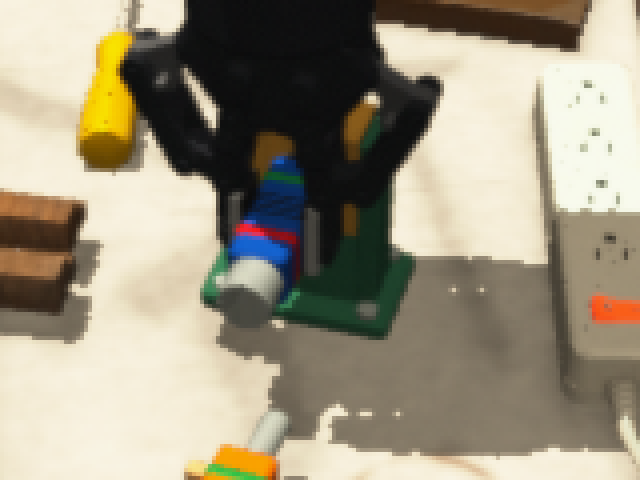

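The crop shows the green-banded end of the handle at about (285,160), right against the brass face. The hard stop matches being home, but I'll check the gap in the wrist depth before drawing out.

```bash
python3 - <<'E'
from h import *
u=np.array([.103,.995]); v=np.array([.995,-.103]); o=np.array([.5151,.137])
for n,f in (('wrist6',1),('side6',0)):
    d=np.load(f'pics/{n}.npz'); X,ok=cloud(d,f); P=X[ok]; C=d['image'][ok].astype(int)
    a=(P[:,:2]-o)@u; b=(P[:,:2]-o)@v; z=P[:,2]
    h=(abs(b)<.009)&(abs(z-.0885)<.002)&(abs(a)<.06)
    print(n,'handle a',np.percentile(a[h]*1000,[0,.5,2,98,99.5,100]))
    k=(abs(b)<.04)&(abs(z-.101)<.004)&(a<-.02)&(a>-.08); 
    if k.sum()>5: print(' block top a',k.sum(),np.percentile(a[k]*1000,[0,2,50,98,100]))
    k=(abs(b)<.034)&(z>.05)&(z<.098)&(a<-.03)&(a>-.045)
    if k.sum()>5: print(' face a',k.sum(),np.percentile(a[k]*1000,[0,10,50,90,100]))
print(ctrl.get_state()['ft_torque'])
E
```

```text
wrist6 handle a [-35.06676434 -33.99016729 -33.03191243  52.62478266  54.09331261
  54.76905127]
 face a 1215 [-35.77338572 -34.26362945 -33.48425858 -31.96142501 -30.0054172 ]
side6 handle a [-35.32084365 -34.88269374 -30.04032749  52.7659388   53.94662054
  54.82986449]
 block top a 98 [-66.07234528 -63.67524248 -45.79609455 -33.91478748 -32.57816095]
 face a 142 [-38.40821045 -36.68663302 -35.04860874 -33.42322689 -30.0780184 ]
[ 2.97061382 -0.04235853 -0.17493752]
```

The handle end (−35 mm) coincides with the block face (−35 mm), so the go end is home. I'll draw it out.

```bash
python3 -m pendant '[{"hand":10,"tx":3,"ty":0,"tz":0,"turn":0},{"hand":10,"tx":8,"ty":0,"tz":0,"turn":0},{"hand":10,"tx":14,"ty":0,"tz":0,"turn":0},{"hand":10,"tx":20,"ty":0,"tz":0,"turn":0},{"hand":10,"tx":26,"ty":0,"tz":0,"turn":0},{"hand":10,"tx":32,"ty":0,"tz":0,"turn":0},{"hand":10,"tx":40,"ty":0,"tz":0,"turn":0},{"hand":10,"tx":50,"ty":0,"tz":0,"turn":0},{"hand":10,"tx":55,"ty":0,"tz":0,"turn":0},{"hand":10,"tx":55,"ty":0,"tz":0,"turn":0}]'
python3 -m pendant '[{"hand":10,"tx":0,"ty":0,"tz":-15,"turn":0},{"hand":10,"tx":0,"ty":0,"tz":-40,"turn":0},{"hand":10,"tx":0,"ty":0,"tz":-65,"turn":0},{"hand":10,"tx":-5,"ty":0,"tz":-80,"turn":0},{"hand":10,"tx":-30,"ty":0,"tz":-85,"turn":0},{"hand":10,"tx":-65,"ty":0,"tz":-85,"turn":0},{"hand":10,"tx":-105,"ty":0,"tz":-85,"turn":0},{"hand":10,"tx":-145,"ty":0,"tz":-85,"turn":0},{"hand":10,"tx":-180,"ty":0,"tz":-85,"turn":0},{"hand":10,"tx":-198,"ty":0,"tz":-85,"turn":0},{"hand":10,"tx":-200,"ty":0,"tz":-85,"turn":0},{"hand":10,"tx":-200,"ty":0,"tz":-85,"turn":0}]'
```

```text
time_s: 15.75
position: [0.5204, 0.1903, 0.058]
tcp_rot: [[0.102, 0.995, 0.0], [0.995, -0.102, 0.0], [0.0, 0.0, -1.0]]
wrist_force: [-0.3, -0.1, -2.1]
gripper_width: 0.296
gripper_force: 50.6
time_s: 17.25
position: [0.4999, -0.0086, 0.143]
tcp_rot: [[0.103, 0.995, 0.0], [0.995, -0.103, 0.0], [0.0, 0.0, -1.0]]
wrist_force: [0.5, -0.6, -1.7]
gripper_width: 0.297
gripper_force: 50.6
```

```bash
python3 -m pendant '[{"hand":10,"tx":0,"ty":0,"tz":20,"turn":0},{"hand":10,"tx":0,"ty":0,"tz":45,"turn":0},{"hand":10,"tx":0,"ty":0,"tz":70,"turn":0},{"hand":10,"tx":0,"ty":0,"tz":82,"turn":0},{"hand":10,"tx":0,"ty":0,"tz":85,"turn":0},{"hand":10,"tx":0,"ty":0,"tz":85,"turn":0}]'
python3 look.py 7 nogo_tip,bore_right,blue_gauge wrist,side
```

```text
time_s: 18.0
position: [0.5002, -0.0088, 0.0584]
tcp_rot: [[0.102, 0.995, 0.001], [0.995, -0.102, 0.0], [0.0, 0.001, -1.0]]
wrist_force: [0.1, 0.2, -1.8]
gripper_width: 0.299
gripper_force: 50.6
wrist nogo_tip 0.8 [0.5007 0.0486 0.0791]
wrist bore_right 0.6 [0.5056 0.0735 0.0747]
wrist blue_gauge 0.85 [ 0.499  -0.0101  0.0751]
side nogo_tip 0.83 [0.5013 0.0394 0.0764]
side bore_right 0.88 [0.5066 0.0713 0.0747]
side blue_gauge 0.94 [ 0.5004 -0.0093  0.0798]
```

View pics/wrist7.png

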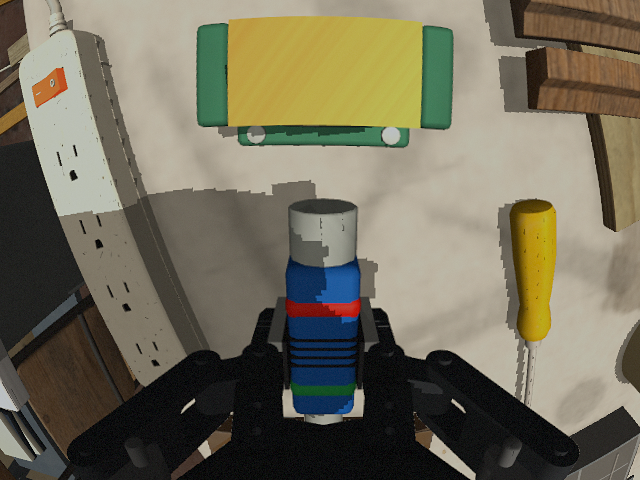

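The wrist view shows the block top spanning columns 197–453, centred at 325, and the no-go end at column 323, square to it. I'll do a quick numeric check and then approach.

```bash
python3 - <<'E'
from h import *
d=np.load('pics/wrist7.npz'); X,ok=cloud(d,1); x,y,z=np.moveaxis(X,-1,0); im=d['image'].astype(int)
rect(X,ok&(abs(x-.51)<.06)&(abs(y-.085)<.04)&(abs(z-.101)<.003))
rect(X,ok&(abs(x-.5)<.03)&(abs(y+.009)<.05)&(abs(z-.0885)<.004)&(im[...,2]>im[...,0]+40))
E
python3 -m pendant '[{"hand":10,"tx":5,"ty":0,"tz":0,"turn":0},{"hand":10,"tx":12,"ty":0,"tz":0,"turn":0},{"hand":10,"tx":18,"ty":0,"tz":0,"turn":0},{"hand":10,"tx":22,"ty":0,"tz":0,"turn":0},{"hand":10,"tx":24,"ty":0,"tz":0,"turn":0},{"hand":10,"tx":24,"ty":0,"tz":0,"turn":0}]'
```

```text
27223 [0.51100401 0.08826497 0.10156637] ((511.1399841308594, 88.584716796875), (30.55067253112793, 72.39402770996094), 83.33137512207031)
7335 [ 0.50146078 -0.00052544  0.08864662] ((500.7735900878906, -7.129108428955078), (69.6444320678711, 25.71211814880371), 84.1960220336914)
time_s: 19.15
position: [0.5024, 0.0149, 0.058]
tcp_rot: [[0.103, 0.995, 0.0], [0.995, -0.103, 0.0], [0.0, -0.0, -1.0]]
wrist_force: [0.1, -0.5, -2.2]
gripper_width: 0.295
gripper_force: 50.6
```

```bash
python3 -m pendant '[{"hand":10,"tx":0,"ty":-0.3,"tz":0,"turn":0.012},{"hand":10,"tx":1,"ty":-0.3,"tz":0,"turn":0.012},{"hand":10,"tx":2,"ty":-0.3,"tz":0,"turn":0.012},{"hand":10,"tx":3,"ty":-0.3,"tz":0,"turn":0.012},{"hand":10,"tx":3,"ty":-0.3,"tz":0,"turn":0.012}]'
python3 -m pendant '[{"hand":10,"tx":0.5,"ty":0,"tz":0,"turn":0},{"hand":10,"tx":0.5,"ty":0,"tz":0,"turn":0}]'
```

```text
time_s: 19.77
position: [0.5024, 0.0179, 0.058]
tcp_rot: [[0.115, 0.993, 0.0], [0.993, -0.115, 0.0], [0.0, 0.0, -1.0]]
wrist_force: [0.1, 0.4, -2.9]
gripper_width: 0.297
gripper_force: 50.6
time_s: 20.02
position: [0.5024, 0.0183, 0.058]
tcp_rot: [[0.115, 0.993, 0.0], [0.993, -0.115, 0.0], [0.0, 0.0, -1.0]]
wrist_force: [0.0, -0.3, -1.5]
gripper_width: 0.297
gripper_force: 50.6
```

```bash
for i in 1 2; do :; done; python3 -m pendant '[{"hand":10,"tx":0.5,"ty":0,"tz":0,"turn":0},{"hand":10,"tx":0.5,"ty":0,"tz":0,"turn":0}]'
python3 -m pendant '[{"hand":10,"tx":0.5,"ty":0,"tz":0,"turn":0},{"hand":10,"tx":0.5,"ty":0,"tz":0,"turn":0}]'
```

```text
time_s: 20.27
position: [0.5025, 0.0188, 0.058]
tcp_rot: [[0.115, 0.993, 0.0], [0.993, -0.115, 0.0], [0.0, 0.0, -1.0]]
wrist_force: [1.0, -0.6, -2.7]
gripper_width: 0.3
gripper_force: 50.6
time_s: 20.52
position: [0.5026, 0.0193, 0.058]
tcp_rot: [[0.115, 0.993, 0.0], [0.993, -0.115, 0.0], [0.0, 0.0, -1.0]]
wrist_force: [0.4, -0.4, -1.7]
gripper_width: 0.293
gripper_force: 50.6
```

```bash
python3 -m pendant '[{"hand":10,"tx":0.5,"ty":0,"tz":0,"turn":0},{"hand":10,"tx":0.5,"ty":0,"tz":0,"turn":0}]'
python3 -m pendant '[{"hand":10,"tx":0.5,"ty":0,"tz":0,"turn":0},{"hand":10,"tx":0.5,"ty":0,"tz":0,"turn":0}]'
```

```text
time_s: 20.78
position: [0.5026, 0.0197, 0.058]
tcp_rot: [[0.115, 0.993, 0.0], [0.993, -0.115, -0.0], [-0.0, 0.0, -1.0]]
wrist_force: [0.0, -2.0, -2.7]
gripper_width: 0.294
gripper_force: 50.6
time_s: 21.02
position: [0.5026, 0.0197, 0.058]
tcp_rot: [[0.115, 0.993, -0.0], [0.993, -0.115, -0.0], [-0.0, -0.0, -1.0]]
wrist_force: [-1.5, -8.0, -1.4]
gripper_width: 0.297
gripper_force: 50.6
```

It has made contact (y stopped at 0.0197, 8 N). I'll hold a light push for a little over a second.

```bash
python3 -m pendant '[{"hand":10,"tx":0.2,"ty":0,"tz":0,"turn":0},{"hand":10,"tx":0.2,"ty":0,"tz":0,"turn":0},{"hand":10,"tx":0.2,"ty":0,"tz":0,"turn":0},{"hand":10,"tx":0.2,"ty":0,"tz":0,"turn":0},{"hand":10,"tx":0.2,"ty":0,"tz":0,"turn":0},{"hand":10,"tx":0.2,"ty":0,"tz":0,"turn":0},{"hand":10,"tx":0.2,"ty":0,"tz":0,"turn":0},{"hand":10,"tx":0.2,"ty":0,"tz":0,"turn":0},{"hand":10,"tx":0.2,"ty":0,"tz":0,"turn":0},{"hand":10,"tx":0.2,"ty":0,"tz":0,"turn":0},{"hand":10,"tx":0.2,"ty":0,"tz":0,"turn":0},{"hand":10,"tx":0.2,"ty":0,"tz":0,"turn":0}]'
python3 look.py 8 nogo_tip,bore_right,blue_gauge wrist
python3 - <<'E'
from h import *
print(ctrl.get_state()['wrist_force'])
d=np.load('pics/wrist8.npz'); X,ok=cloud(d,1); x,y,z=np.moveaxis(X,-1,0); im=d['image'].astype(int)
rect(X,ok&(abs(x-.51)<.06)&(abs(y-.085)<.04)&(abs(z-.101)<.003))
rect(X,ok&(abs(x-.502)<.03)&(abs(y-.019)<.05)&(abs(z-.0885)<.004)&(im[...,2]>im[...,0]+40))
E
```

```text
time_s: 22.52
position: [0.5026, 0.0198, 0.058]
tcp_rot: [[0.115, 0.993, -0.0], [0.993, -0.115, -0.001], [-0.001, -0.0, -1.0]]
wrist_force: [-1.5, -10.1, -1.4]
gripper_width: 0.296
gripper_force: 50.7
wrist bore_right 0.79 [0.5052 0.0728 0.0741]
wrist blue_gauge 0.89 [0.5028 0.0199 0.0737]
[-1.98629377 -9.36957301 -2.03667458]
26300 [0.51111292 0.0888598  0.10155394] ((511.07073974609375, 88.3586196899414), (30.296682357788086, 72.24876403808594), 83.59476470947266)
7346 [0.50397541 0.02794044 0.08825308] ((503.2135925292969, 21.445436477661133), (69.89250183105469, 25.727630615234375), 83.48250579833984)
```

The no-go end would not enter: y was unchanged under about 10 N held for 1.5 s, and it was centred within 0.3 mm. I'll back off, lift and return to the rest.

```bash
python3 -m pendant '[{"hand":10,"tx":-3,"ty":0,"tz":0,"turn":0},{"hand":10,"tx":-12,"ty":0,"tz":0,"turn":0},{"hand":10,"tx":-24,"ty":0,"tz":0,"turn":0},{"hand":10,"tx":-30,"ty":0,"tz":-10,"turn":0},{"hand":10,"tx":-30,"ty":0,"tz":-40,"turn":0},{"hand":10,"tx":-30,"ty":0,"tz":-70,"turn":0},{"hand":10,"tx":-25,"ty":0,"tz":-85,"turn":0},{"hand":10,"tx":0,"ty":-5,"tz":-90,"turn":0.01},{"hand":10,"tx":40,"ty":-20,"tz":-90,"turn":0.02},{"hand":10,"tx":85,"ty":-35,"tz":-90,"turn":0.03},{"hand":10,"tx":130,"ty":-50,"tz":-90,"turn":0.04},{"hand":10,"tx":170,"ty":-65,"tz":-90,"turn":0.05}]'
python3 -m pendant '[{"hand":10,"tx":40,"ty":-15,"tz":0,"turn":0.013},{"hand":10,"tx":70,"ty":-27,"tz":0,"turn":0.013},{"hand":10,"tx":88,"ty":-32,"tz":0,"turn":0.013},{"hand":10,"tx":92.5,"ty":-33,"tz":0,"turn":0.013},{"hand":10,"tx":92.5,"ty":-33,"tz":0,"turn":0.013},{"hand":10,"tx":92.5,"ty":-33,"tz":0,"turn":0.013}]'
python3 look.py 9 gauge_rest,orange_gauge,blue_gauge wrist,side
```

```text
time_s: 24.22
position: [0.4573, 0.1981, 0.1487]
tcp_rot: [[0.165, 0.986, 0.001], [0.986, -0.165, 0.0], [0.0, 0.001, -1.0]]
wrist_force: [0.2, -0.2, -1.2]
gripper_width: 0.296
gripper_force: 50.6
time_s: 24.98
position: [0.4405, 0.2926, 0.148]
tcp_rot: [[0.178, 0.984, -0.0], [0.984, -0.178, -0.0], [-0.0, -0.0, -1.0]]
wrist_force: [0.2, 0.2, -2.2]
gripper_width: 0.294
gripper_force: 50.6
wrist gauge_rest 0.74 [ 0.477   0.2866 -0.0019]
wrist orange_gauge 0.65 [0.5157 0.2743 0.0372]
wrist blue_gauge 0.96 [0.4386 0.2957 0.1674]
side gauge_rest 0.87 [0.4772 0.2829 0.0045]
side orange_gauge 0.8 [0.5113 0.2756 0.0395]
side blue_gauge 0.66 [0.4397 0.2941 0.1656]
```

View pics/wrist9.png

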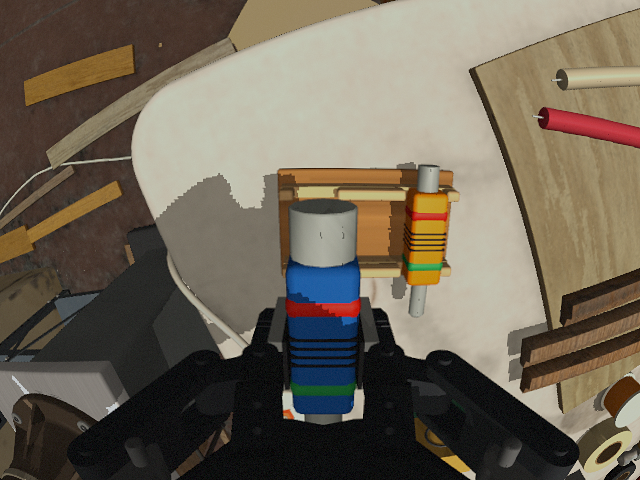

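The wrist view shows the gauge over its slot and the orange gauge undisturbed at (427,238). I'm about 5 mm off in +x, so I'll correct that and lower.

```bash
python3 -m pendant '[{"hand":10,"tx":-1.5,"ty":-4.9,"tz":20,"turn":0},{"hand":10,"tx":-1.5,"ty":-4.9,"tz":50,"turn":0},{"hand":10,"tx":-1.5,"ty":-4.9,"tz":80,"turn":0},{"hand":10,"tx":-1.5,"ty":-4.9,"tz":98,"turn":0},{"hand":10,"tx":-1.5,"ty":-4.9,"tz":105,"turn":0},{"hand":10,"tx":-1.5,"ty":-4.9,"tz":112,"turn":0},{"hand":10,"tx":-1.5,"ty":-4.9,"tz":118,"turn":0},{"hand":10,"tx":-1.5,"ty":-4.9,"tz":123,"turn":0},{"hand":10,"tx":-1.5,"ty":-4.9,"tz":126,"turn":0},{"hand":10,"tx":-1.5,"ty":-4.9,"tz":126,"turn":0}]'
```

```text
time_s: 26.62
position: [0.4352, 0.2929, 0.0219]
tcp_rot: [[0.177, 0.984, -0.0], [0.984, -0.177, 0.0], [0.0, -0.0, -1.0]]
wrist_force: [-0.5, -0.7, -1.8]
gripper_width: 0.296
gripper_force: 50.6
```

```bash
python3 -m pendant '[{"hand":10,"tx":0,"ty":0,"tz":1,"turn":0},{"hand":10,"tx":0,"ty":0,"tz":2,"turn":0},{"hand":10,"tx":0,"ty":0,"tz":2.5,"turn":0},{"hand":10,"tx":0,"ty":0,"tz":2.5,"turn":0}]'
```

```text
time_s: 27.12
position: [0.4352, 0.2929, 0.0195]
tcp_rot: [[0.177, 0.984, 0.0], [0.984, -0.177, 0.0], [0.0, 0.0, -1.0]]
wrist_force: [-0.5, -0.5, -1.9]
gripper_width: 0.294
gripper_force: 50.6
```

```bash
python3 -m pendant '[{"hand":10,"tx":0,"ty":0,"tz":0.4,"turn":0},{"hand":10,"tx":0,"ty":0,"tz":0.8,"turn":0},{"hand":10,"tx":0,"ty":0,"tz":0.8,"turn":0}]'; python3 -m pendant '[{"hand":10,"tx":0,"ty":0,"tz":0.4,"turn":0},{"hand":10,"tx":0,"ty":0,"tz":0.4,"turn":0}]'
```

```text
time_s: 27.5
position: [0.4352, 0.2929, 0.0193]
tcp_rot: [[0.177, 0.984, 0.0], [0.984, -0.177, 0.0], [0.0, 0.0, -1.0]]
wrist_force: [-2.5, -0.3, 7.5]
gripper_width: 0.295
gripper_force: 52.0
time_s: 27.75
position: [0.4352, 0.2929, 0.0193]
tcp_rot: [[0.177, 0.984, 0.001], [0.984, -0.177, 0.0], [0.001, 0.001, -1.0]]
wrist_force: [-3.6, -1.4, 13.2]
gripper_width: 0.294
gripper_force: 52.8
```

It is seated at the same height as at the grasp. I'll relieve the push, open gently and rise.

```bash
python3 -m pendant '[{"hand":10,"tx":0,"ty":0,"tz":-0.8,"turn":0},{"hand":10,"tx":0,"ty":0,"tz":-0.8,"turn":0},{"hand":35,"tx":0,"ty":0,"tz":-0.8,"turn":0},{"hand":50,"tx":0,"ty":0,"tz":-0.8,"turn":0},{"hand":55,"tx":0,"ty":0,"tz":-0.8,"turn":0},{"hand":55,"tx":0,"ty":0,"tz":-0.8,"turn":0},{"hand":55,"tx":0,"ty":0,"tz":-5,"turn":0},{"hand":55,"tx":0,"ty":0,"tz":-20,"turn":0},{"hand":55,"tx":0,"ty":0,"tz":-50,"turn":0},{"hand":55,"tx":0,"ty":0,"tz":-90,"turn":0},{"hand":55,"tx":0,"ty":0,"tz":-130,"turn":0},{"hand":55,"tx":0,"ty":0,"tz":-140,"turn":0}]'
python3 -m pendant '[{"hand":55,"tx":0,"ty":0,"tz":0,"turn":0},{"hand":55,"tx":0,"ty":0,"tz":0,"turn":0}]'
python3 look.py 10 gauge_rest,orange_gauge,blue_gauge,go_tip,nogo_tip wrist
python3 - <<'E'
from h import *
d=np.load('pics/wrist10.npz'); X,ok=cloud(d,1); x,y,z=np.moveaxis(X,-1,0)
for cx,cy in ((.435,.292),(.5135,.277)): 
    m=ok&(abs(x-cx)<.03)&(abs(y-cy)<.08)&(abs(z-.049)<.003); rect(X,m); print(X[m][:,2].std())
E
```

```text
time_s: 29.25
position: [0.4358, 0.2933, 0.1616]
tcp_rot: [[0.177, 0.984, 0.004], [0.984, -0.177, 0.002], [0.003, 0.004, -1.0]]
wrist_force: [-0.8, 0.3, -1.0]
gripper_width: 0.641
gripper_force: 0.0
time_s: 29.5
position: [0.4347, 0.2926, 0.1574]
tcp_rot: [[0.177, 0.984, -0.001], [0.984, -0.177, -0.001], [-0.001, -0.001, -1.0]]
wrist_force: [0.4, -0.2, -1.2]
gripper_width: 0.647
gripper_force: 0.0
wrist gauge_rest 0.93 [0.477  0.2895 0.0012]
wrist orange_gauge 0.61 [0.5178 0.2766 0.037 ]
wrist blue_gauge 0.77 [0.4381 0.2914 0.0362]
wrist go_tip 0.61 [0.4233 0.2291 0.039 ]
wrist nogo_tip 0.76 [0.442  0.3508 0.0388]
3874 [0.43716711 0.30155657 0.04936407] ((434.9167785644531, 288.75518798828125), (117.67005157470703, 26.272506713867188), 80.1049575805664)
0.0011530098337639624
2963 [0.51355341 0.28146062 0.04959514] ((515.5989379882812, 287.1312255859375), (84.81939697265625, 27.444974899291992), 80.50691223144531)
0.0009570553111223671
```

View pics/wrist10.png

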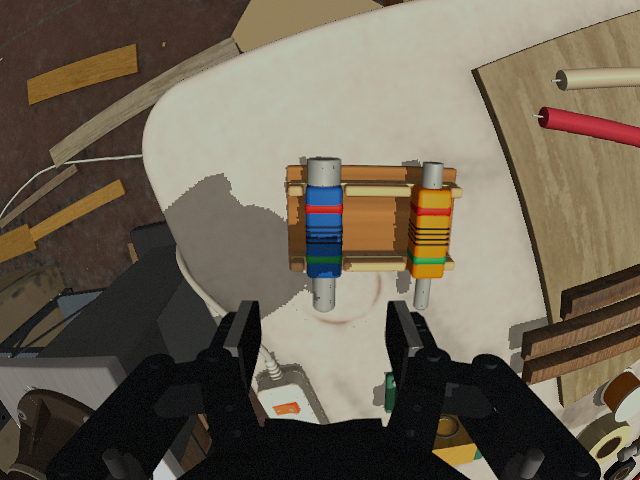

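The blue gauge lies flat in its original slot at about (324,230). The orange gauge is undisturbed at (430,235), and the gripper is clear of everything. I'll hand the job in.

```bash
python3 -c "
from bench import ctrl
print(ctrl.close_job())"
```

```text
the job is handed in; nothing more can be done
None
```

Job handed in at 29.5 s: the go end went fully home and was drawn out, the no-go end did not enter under about 10 N held for 1.5 s, the blue gauge is back in its slot, and the orange gauge was left untouched.

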